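# Load a handset into the sliding test cradle and bring it under the probe

### The job

Put the intercom handset that has one round end down into the sliding cradle of the test jig, fully home and the right way round (round end in the wide pocket), let go of it, and only then slide the cradle along its rails until the middle of the handset's brass pad is right under the fixed probe's tip. Do not slam or force the handset, do not bump the probe stand, and leave the other handset and the loose things on the bench where they are.

Things in the scene. Friction and masses are not known exactly. Their poses are not given: they have to be found in the camera images.
- handset: plain white dog-bone handset, 180 long (y), lying cups down. Origin midway between its ends' centres, at the underside (z = 0), z up. At y = +65 a round cup 56 across, 46 high (tapers above 30); at y = -65 a square block 44 x 44, 45 high. Between them a handle bar 30 wide (x), z = 24 to 46, its sides free from y = -43 to +37. 0.12 to 0.25 kg
- handset_pad (a point): centre of the flat round brass pad, 16 in diameter, on the top of the handset's handle bar, 28 from the middle towards the square end, 46.6 above the handset's underside
- handset_round_end (a point): centre of the underside of the handset's round end (axes as the handset's)
- jig: the test jig, fixed: steel base 120 x 440 x 8 with two rails along its y; origin under the centre of the base, z up. On the rails (underside at 18 above the table) runs the carriage
- carriage (a joint): position of the carriage along the jig's -y, m: 0 at the +y end of the rails, 0.2 at the -y end; it stays where it is left (about 2 N of friction). Its centre is at jig y = 0.10 minus this value. Dark grey plate 90 x 205 x 10
- cradle_seat (a point): centre of the cradle on the pocket floor (28 above the table), axes as the jig's. The seated handset's origin and y axis coincide with it. Pocket for the round end at y = +65, 62 wide inside; for the square end at y = -65, 50 wide inside; black walls 16 high above the floor, about 3 clearance all round; open at the sides from y = -48 to +43
- carriage_grip (a point): grip point of the black upright tab on the carriage's -x side (86 from the cradle centre, towards the robot): the tab is 26 (x) by 16 (y), its top 78 above the table and 15 above this point; it can be pinched along y or pushed
- probe: the probe stand, fixed behind the jig: grey foot 80 x 90, column 22 thick and 192 high, and an arm 16 wide reaching 130 from the column in -x, between 139 and 157 above the table, which carries the probe at its end; origin under the column
- probe_tip (a point): the downward tip of the brass probe, 89 above the table (14 above the pad of a seated handset); probe body 18 across above it; the tip lies over the centre line of the rails
- old_handset: the wrong handset: same plain white plastic and size, but both its ends are square blocks 44 x 44 x 45 and it has no brass pad; origin at the centre of its underside, long axis y
- screwdriver: screwdriver lying on the table, 180 long; a bystander
- brush: brush lying on the table, 170 long; a bystander
- tape: roll of tape lying flat, 90 across, 25 high; a bystander
- cup: small open clear cup, 70 across, 55 high; a bystander
- bottle: clear bottle, 56 across, 150 high; a bystander
Mind the look-alikes: they are no part of the job. What is shaped like the probe but orange is not meant.

How it is judged:
By the outcome, as a careful person would: the job done as asked, in the order asked, and still so for the second after the job is handed in, with the robot touching nothing.
It also fails if it takes over 56 s, if anything falls off the work surface, if the arm or the gripper's body presses on something with over 40 N, if the wrist force passes 120 N, or if a joint passes its speed limit or range.

### The arm

A 6-joint arm with a two-finger parallel gripper is mounted at the origin on the work surface. World frame = base frame: x ahead of the robot, y to its left, z up, the work surface at z = 0. Lengths are in mm, angles in rad, forces in N, time in s.
With the tool pointing down it reaches from about 375 to 925 mm from the base axis. Payload 5.7 kg.
Tool frame: the origin (TCP) lies on the centre line of the jaws, within the pads' length; the fingertips stand 11 mm ahead of it and the grasp point (between the pads) lies 8 mm behind it; z points along the fingers, y is the line along which they close (so a half turn about z gives the same grasp; the last joint's range is limited). The gripper opens to 85 mm and grips with 20 to 120 N. Pads are 22 mm wide; open, the fingers measure 114 mm over their backs; the gripper's body (76 mm by 85 mm) begins 54 mm behind the grasp point. The pads swing forward as they close: fully open they stand 13 mm farther back than shut.
Start: joints at [-1.461, 0.359, 1.51, -0, 1.272, -0.115], TCP at [133.734, -584.876, 242.267] pointing down, gripper open.
Joint ranges: [-2.97, 2.97], [-1.01, 2.36], [0.21, 2.38], [-0.96, 4.11], [0.2, 2.71], [-2.98, 2.98]. Speed limits (rad/s): [2.39, 2.39, 3.14, 3.14, 3.14, 3.14].

### API

Orientations are given as a unit quaternion [w, x, y, z].
In Python, from plant import observe, capture, hand_in gives the robot as it stands.
- The arm moves only by the tool send_rows, never from a script. Its argument "series" is text: rows parted by semicolons, each of 7 numbers parted by spaces: the turn, a rotation vector about the tool's x, y, z scaled (see below), then the shift along the tool's x, y, z scaled (see below), then the opening, from 0 (shut) to 1 (fully open). A call has 1 to 12 rows; each row shifts and turns the commanded pose from where the row before left it, along the tool's axes as they then stand; what a row does not reach is not made up. The controller multiplies each number of a shift by 50 cm and each number of a turn by pi/4 rad. A row lasts 1/8 s, in which the tool goes at most 62.5 mm and 10.7 degrees, less where a joint would pass 70% of its speed; a pose out of reach is approached as far as the arm can. A call with a number of a shift or a turn outside -1 to 1 is refused whole. A call with a gripper value outside its range is refused whole. The fingers move at their own pace and stop on an object; "force" is the grip in N (left out, the last holds). Time passes only in rows, so rows that do not move let the fingers close. It gives the time, the measured TCP pose, the force, the opening and the grip force at its end, in the units of the state.
- observe(): the state, without advancing time (a new reading comes with each control period).
- capture(name): name is "side" or "top" or "wrist"; returns a dict with "color" (420x560x3 uint8, red, green, blue), "depth" (420x560 float32, mm along the optical axis (not along the pixel's ray), 0 where there is no reading), "fx", "fy", "cx", "cy" (pixels), "dist_coeffs" ([k1, k2, p1, p2, k3] as OpenCV has them; the pictures are not rectified), "extrinsics" (4x4, takes a point from camera to world coordinates). Camera axes: x right, y up, looking along -z (the intrinsics and any distortion apply to the point x, -y, -z); pixel columns grow to the right and rows downward; lengths in mm; the calibration is good to about 2 mm. A picture is of the moment at which its call begins.
- hand_in(): hands the job in; it is judged then, once.
The state is a dict: "t": time; "joints": joint angles; "dq": joint speeds; "tau": joint torques, N m; "position": TCP position; "ee_rot": TCP orientation; "force": force on the tool from outside, world axes, zero at the start; "ft_torque": the same for the moment, N m; "finger_gap": finger opening in mm; "gripper_force": force on a finger pad.
Only numpy, scipy, OpenCV 4.12 (cv2) and the standard library are available. Lean on these libraries where they do the work, as an engineer would, in place of code of your own. Each camera call takes 0.05 s, during which the arm holds its last target. There are 200 camera calls.

## Working session

There is one attempt and no reset: what is moved stays moved. The work goes in short steps, Python scripts to look and compute and a tool call to move; the robot and the scene stay as the last step left them, time stands still between calls to the robot, and variables do not carry over. Pictures are saved under pics/ and viewed, at most 10 in all, crops included, and the job is handed in when it is done.

Besides the shell and the picture viewer there is one more tool, called after "Call:" as name(argument=value, ...) on one line, values as JSON. send_rows: Moves the arm, as the interface text tells. Its arguments: {"type":"object","properties":{"series":{"type":"string"},"force":{"type":"number"}},"required":["series"]}

```bash
ls; mkdir -p pics
cat > h.py <<'E'
import numpy as np, cv2, pickle
from plant import observe, capture
def K(c): return np.array([[c['fx'],0,c['cx']],[0,c['fy'],c['cy']],[0,0,1.]])
def ray(c,uv):
    p=cv2.undistortPoints(np.array(uv,float).reshape(-1,1,2),K(c),np.array(c['dist_coeffs'],float)).reshape(-1,2)
    d=np.c_[p[:,0],-p[:,1],-np.ones(len(p))]; E=np.array(c['extrinsics'])
    return E[:3,3], d@E[:3,:3].T
def plane(c,uv,z):
    o,d=ray(c,uv); return o+d*((z-o[2])/d[:,2])[:,None]
def cloud(c):
    h,w=c['depth'].shape; v,u=np.mgrid[:h,:w]
    o,d=ray(c,np.c_[u.ravel(),v.ravel()]); P=o+d*c['depth'].reshape(-1,1)
    P[c['depth'].ravel()==0]=np.nan
    return P.reshape(h,w,3)
def proj(c,P):
    E=np.linalg.inv(np.array(c['extrinsics'])); q=np.atleast_2d(P)@E[:3,:3].T+E[:3,3]; q=q*[1,-1,-1]
    return cv2.projectPoints(q,np.zeros(3),np.zeros(3),K(c),np.array(c['dist_coeffs'],float))[0].reshape(-1,2)
def snap(n,f):
    c=capture(n); pickle.dump(c,open(f'{f}.pkl','wb')); return c
def load(f): return pickle.load(open(f'{f}.pkl','rb'))
def save(f,im): cv2.imwrite(f'pics/{f}.png',cv2.cvtColor(im,cv2.COLOR_RGB2BGR))
E
python3 - <<'E'
from h import *
for n in ('top','side'):
    c=snap(n,n+'0'); save(n+'0',c['color']); print(n,np.round(c['extrinsics'],3).tolist(),c['fx'],(c['depth']>0).mean())
print(observe())
E
```

```text
pics
top [[-0.022, 0.99, -0.136, 447.179], [-1.0, -0.024, -0.008, -14.981], [-0.011, 0.136, 0.991, 1182.101], [0.0, 0.0, 0.0, 1.0]] 403.35685849242515 0.9961352040816327
side [[-0.952, 0.15, -0.269, 222.113], [-0.307, -0.495, 0.813, 1068.637], [-0.011, 0.856, 0.517, 765.935], [0.0, 0.0, 0.0, 1.0]] 515.0172377329807 0.9959098639455782
{'t': 0.1, 'joints': array([-1.46111636e+00,  3.59433408e-01,  1.51132180e+00, -2.52591311e-06,
        1.27251316e+00, -1.15085721e-01]), 'dq': array([-0.00066637, -0.00138655, -0.00266042,  0.00081309, -0.00076035,
        0.00146817]), 'tau': array([-4.98156041e-04, -5.28654242e+01, -2.79349118e+01, -1.30088433e-04,
        4.93993270e-03, -1.91395678e-06]), 'position': array([ 133.66109713, -584.3112558 ,  241.53829127]), 'ee_rot': array([-8.37858461e-04,  9.93691301e-01,  1.12146760e-01,  1.05775353e-06]), 'force': array([1.27051924, 0.16428337, 0.84543233]), 'ft_torque': array([0.04326337, 0.02965645, 0.03001629]), 'gripper_force': 0.0, 'finger_gap': 85.58897881315707}
```

View pics/top0.png

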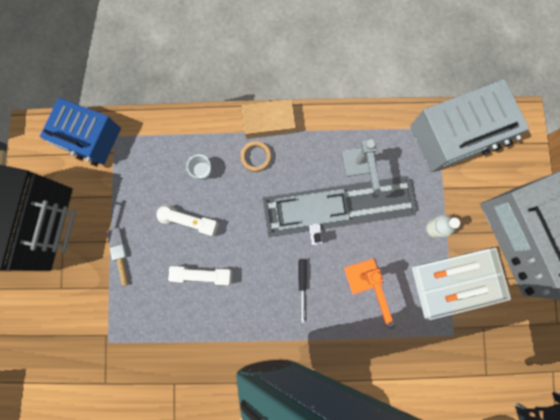

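View pics/side0.png

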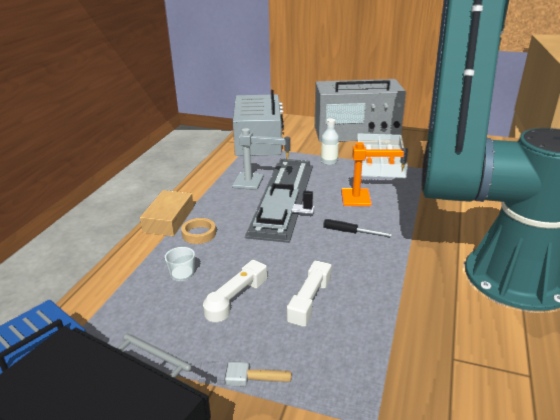

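The top view shows two white handsets. The one at about (186,219) has a round end at (165,215) and a brass pad near (197,222). The one at (200,275) has two square ends and no pad. The jig is at (338,207) with its tab at (316,235). The grey probe is at (370,165), and the orange one at (372,285) is the decoy. The (186,219) handset fits the description, so I'll confirm it in a crop and measure.

Run:
```python
from h import *
t=load('top0'); s=load('side0')
a=cv2.resize(t['color'][190:300,140:250],(400,400),interpolation=cv2.INTER_CUBIC)
b=cv2.resize(s['color'][245:345,190:340],(600,400),interpolation=cv2.INTER_CUBIC)[:, :400]
save('crop1',np.hstack([a,b]))
for n,c,box in (('top',t,(195,295,145,245)),('side',s,(250,330,195,340))):
    hsv=cv2.cvtColor(c['color'],cv2.COLOR_RGB2HSV); P=cloud(c)
    y0,y1,x0,x1=box
    m=((hsv[...,2]>165)&(hsv[...,1]<70)).astype(np.uint8); r=np.zeros_like(m); r[y0:y1,x0:x1]=m[y0:y1,x0:x1]
    k,l,st,ce=cv2.connectedComponentsWithStats(r)
    for i in range(1,k):
        if st[i,4]<100: continue
        Q=P[(l==i)]; Q=Q[Q[:,2]>35]; print(n,st[i],ce[i].round(1),Q.mean(0).round(1),np.median(Q[:,2]).round(1),len(Q))
        mu=Q[:,:2].mean(0); w,V=np.linalg.eigh(np.cov((Q[:,:2]-mu).T)); d=V[:,1]; print('  axis',d.round(3),((Q[:,:2]-mu)@d).min(),((Q[:,:2]-mu)@d).max())
    br=np.zeros_like(m); br[y0:y1,x0:x1]=((hsv[...,1]>90)&(hsv[...,2]>120)&(hsv[...,0]<35))[y0:y1,x0:x1]
    v,u=np.nonzero(br); print('brass',len(u),u.mean(),v.mean(), plane(c,[[u.mean(),v.mean()]],46.6).round(1), np.nanmean(P[br>0],0).round(1))
P=cloud(t)
for nm,(u,v) in dict(tab=(316,232),cradle=(312,208),base=(405,200),probe=(374,190)).items(): print(nm,P[v,u].round(1))
```

```text
top [216 195  29  39 279] [233.8 215. ] [nan nan nan] nan 0<stdin>:13: RuntimeWarning: Mean of empty slice.
  ret = um.true_divide(
  return _methods._mean(a, axis=axis, dtype=dtype,
  ret = ret.dtype.type(ret / rcount)
<stdin>:14: RuntimeWarning: Mean of empty slice.
  avg = a.mean(axis, **keepdims_kw)
<stdin>:14: RuntimeWarning: Degrees of freedom <= 0 for slice
  c *= np.true_divide(1, fact)
  c *= np.true_divide(1, fact)
Traceback (most recent call last):
ValueError: zero-size array to reduction operation minimum which has no identity
```

View pics/crop1.png

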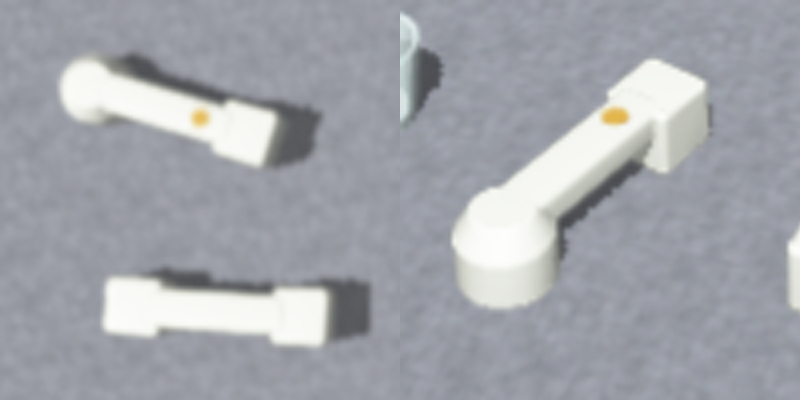

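The crop confirms it: the upper handset in the top view has one round end and the brass pad (crop pixel (200,118)), while the lower one has two square ends. I'll tighten the white mask and measure again.

```bash
cat > m.py <<'E'
from h import *
t=load('top0'); s=load('side0')
br2={}
for n,c,box in (('top',t,(195,245,145,225)),('side',s,(250,330,195,275))):
    hsv=cv2.cvtColor(c['color'],cv2.COLOR_RGB2HSV); P=cloud(c)
    y0,y1,x0,x1=box; r=np.zeros(hsv.shape[:2],bool); r[y0:y1,x0:x1]=1
    Q=P[r&(c['color'].min(2)>160)]
    for zmin in (-50,35):
        q=Q[Q[:,2]>zmin]; mu=q[:,:2].mean(0); w,V=np.linalg.eigh(np.cov((q[:,:2]-mu).T)); d=V[:,1]; e=(q[:,:2]-mu)@d
        print(n,len(q),mu.round(1),'z',np.percentile(q[:,2],[2,50,90]).round(1),'axis',d.round(3),e.min().round(1),e.max().round(1), 'mid',(mu+d*(e.min()+e.max())/2).round(1))
    br=r&(hsv[...,1]>90)&(hsv[...,2]>120)&(hsv[...,0]<35)
    v,u=np.nonzero(br); br2[n]=ray(c,[[u.mean(),v.mean()]])
    print('brass',len(u),u.mean(),v.mean(), plane(c,[[u.mean(),v.mean()]],46.6).round(1), np.nanmean(P[br],0).round(1))
def tri(a,b):
    A=np.array([a[1][0],-b[1][0]]).T; x=np.linalg.lstsq(A,b[0]-a[0],rcond=None)[0]
    p,q=a[0]+x[0]*a[1][0],b[0]+x[1]*b[1][0]; return (p+q)/2,np.linalg.norm(p-q)
print('tri pad',tri(br2['top'],br2['side']))
P=cloud(t)
for nm,(u,v) in dict(tab=(316,232),cradle=(312,208),base=(405,200),probearm=(374,190),mat=(250,250)).items(): print(nm,P[v,u].round(1))
E
python3 m.py
```

```text
top 853 [596.9 267.4] z [-1.6 44.1 47.6] axis [0.307 0.952] -89.5 104.9 mid [599.3 274.8]
top 721 [594.9 260.7] z [36.6 44.6 47.9] axis [0.306 0.952] -82.5 89.9 mid [596.  264.3]
brass 12 194.5 222.0 [[589.4 236.9  46.6]] [589.5 237.   46. ]
side 1645 [596.8 278.7] z [-0.9 38.8 45.8] axis [0.256 0.967] -184.8 100.1 mid [585.9 237.7]
side 950 [596.7 271.9] z [35.5 44.2 46.4] axis [0.308 0.951] -94.5 82.3 mid [594.8 266.1]
brass 21 243.38095238095238 273.57142857142856 [[588.8 237.   46.6]] [589.2 236.2  45.9]
tri pad (array([589.16172205, 236.8433749 ,  46.4510529 ]), np.float64(0.5392462083710836))
tab [ 554.8 -109.5   25.6]
cradle [ 625.  -100.3   25.3]
base [ 645.8 -379.3    4.2]
probearm [ 648.5 -253.3  155.2]
mat [508.6  83.    3.6]
```

Run:
```python
from h import *
from scipy.spatial.transform import Rotation as R
w=snap('wrist','w0'); o=observe(); q=o['ee_rot']; Rt=R.from_quat(q[[1,2,3,0]]).as_matrix()
E=w['extrinsics']; print('cam in tool',(Rt.T@E[:3,:3]).round(3).tolist(),(Rt.T@(E[:3,3]-o['position'])).round(1),w['fx'],'tool',Rt.round(3).tolist())
t=load('top0'); P=cloud(t)
# base region: z 2..14 within box; compare with cloth? use dark edge contour
for nm,lo,hi in (('plate',22,33),('walls',38,50),('tab',70,85),('arm',150,162)):
    m=(P[...,2]>lo)&(P[...,2]<hi)&(P[...,0]>500)&(P[...,0]<760)&(P[...,1]>-420)&(P[...,1]<40)
    q=P[m][:,:2]
    if len(q)>5: print(nm,len(q),cv2.minAreaRect(q.astype(np.float32)),q.mean(0).round(1))
s=load('side0'); P=cloud(s)
for nm,lo,hi in (('plate',22,33),('walls',40,48),('tab',70,82),('probe',86,135),('arm',150,162)):
    m=(P[...,2]>lo)&(P[...,2]<hi)&(P[...,0]>530)&(P[...,0]<760)&(P[...,1]>-330)&(P[...,1]<40)
    q=P[m][:,:2]
    if len(q)>5: print('side',nm,len(q),cv2.minAreaRect(q.astype(np.float32)),q.mean(0).round(1))
```

```text
cam in tool [[-0.001, 0.96, 0.28], [1.0, 0.001, 0.001], [0.001, 0.28, -0.96]] [  70.2    0.5 -131.3] 337.0322043546386 tool [[0.975, 0.223, -0.0], [0.223, -0.975, 0.001], [0.0, -0.001, -1.0]]
plate 2239 ((638.3829345703125, -180.7496337890625), (441.8973083496094, 241.52513122558594), 89.87739562988281) [ 618.1 -106.4]
walls 234 ((628.7777099609375, -146.76889038085938), (156.27590942382812, 304.2160949707031), 25.26527976989746) [622.7 -96.1]
tab 60 ((644.1077880859375, -172.7008819580078), (22.56678009033203, 277.6661376953125), 59.40081024169922) [ 565.4 -127.1]
arm 305 ((698.354736328125, -257.9577331542969), (126.74755096435547, 30.893024444580078), 11.32285213470459) [ 695.7 -254.9]
side plate 1230 ((645.1544799804688, -103.99118041992188), (228.10023498535156, 287.5598449707031), 0.21328502893447876) [616.4 -90.3]
side walls 184 ((631.2657470703125, -142.80157470703125), (149.73068237304688, 298.9954528808594), 24.80780029296875) [614.8 -83.9]
side tab 41 ((646.6527099609375, -172.21630859375), (18.372215270996094, 272.3177185058594), 58.64812088012695) [ 587.6 -135.7]
side probe 79 ((698.7505493164062, -249.3802032470703), (127.67218780517578, 18.461915969848633), 10.941306114196777) [ 683.4 -251.7]
side arm 183 ((699.1449584960938, -255.17520141601562), (127.16888427734375, 36.14299774169922), 9.692459106445312) [ 699.1 -250.4]
```

Call:
send_rows(series="0 0 0 0.09 -0.058 -0.01 1;0 0 0 0.09 -0.058 -0.01 1;0 0 0 0.09 -0.058 -0.01 1;0 0 0 0.09 -0.058 0 1;0 0 0 0.09 -0.058 0 1;0 0 0 0.09 -0.058 0 1;0 0 0 0.09 -0.058 0 1;0 0 0 0.09 -0.058 0 1;0 0 0 0.09 -0.058 0 1;0 0 0 0.09 -0.058 0 1;0 0 0 0.09 -0.058 0 1;0 0 0 0.09 -0.058 0 1")

```text
t: 1.65
position: [583.5, -123.8, 257.1]
ee_rot: [-0.0, 0.994, 0.112, -0.0]
force: [0.6, -1.3, -0.6]
finger_gap: 85.5
gripper_force: 0.0
```

Call:
send_rows(series="0 0 -0.232 0 0 0 1;0 0 -0.232 0 0 0 1;0 0 -0.232 0 0 0 1;0 0 -0.232 0 0 0 1;0 0 -0.232 0 0 0 1;0 0 -0.232 0 0 0 1;0 0 -0.232 0 0 0 1;0 0 -0.232 0 0 0 1;0 0 0 0 0 0 1;0 0 0 0 0 0 1")

```text
t: 2.9
position: [582.4, -125.2, 257.1]
ee_rot: [-0.0, 0.668, 0.744, -0.0]
force: [-0.3, -0.5, -0.3]
finger_gap: 85.4
gripper_force: 0.0
```

```bash
cat >> h.py <<'E'
from scipy.spatial.transform import Rotation as R
def plan(xyz,yaw=None):
    o=observe(); q=o['ee_rot']; Rt=R.from_quat(q[[1,2,3,0]]).as_matrix()
    a=np.degrees(np.arctan2(Rt[1,0],Rt[0,0])); print('t',o['t'],'pos',o['position'].round(1),'yaw',a.round(2),'tilt',np.degrees(Rt[:2,2]).round(2),'F',o['force'].round(1),'gap',round(o['finger_gap'],1))
    if yaw is None: yaw=a
    Y=np.radians(yaw); T=np.array([[np.cos(Y),np.sin(Y),0],[np.sin(Y),-np.cos(Y),0],[0,0,-1]])
    d=np.array(xyz)-o['position']
    rv=R.from_matrix(Rt.T@T).as_rotvec()/(np.pi/4)
    print('turn',rv.round(4),'then shift',(T.T@d/500).round(4),'| shift before turn',(Rt.T@d/500).round(4),'mm',np.linalg.norm(d).round(1))
E
python3 - <<'E'
from h import *
plan([625,-80,260],96.6)
w=snap('wrist','w1'); save('w1',w['color'])
E
```

```text
t 2.9 pos [ 582.4 -125.2  257.1] yaw 96.2 tilt [-0.02  0.01] F [-0.3 -0.5 -0.3] gap 85.4
turn [-0.0005 -0.0004 -0.009 ] then shift [ 0.0801  0.0949 -0.0058] | shift before turn [ 0.0807  0.0944 -0.0058] mm 62.2
```

View pics/w1.png

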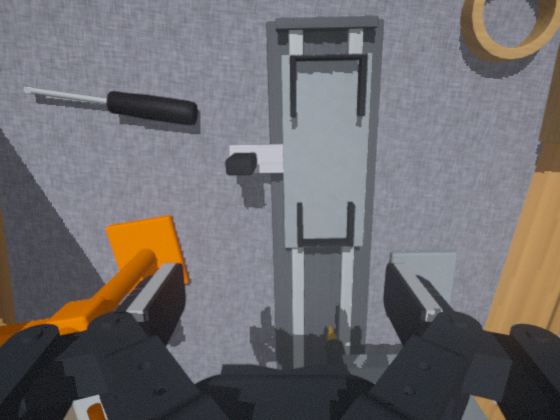

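The wrist view shows the cradle with its wide pocket at the top (+y, pixels 291–366, row 60–115). The narrow pocket is at the bottom (298–354, row 205–243) and the tab is at (241,163). The orientation matches the jig as described. Next I'll measure the carriage.

```bash
cat > jig.py <<'E'
from h import *
import sys
w=load(sys.argv[1]); P=cloud(w)
box=np.zeros(P.shape[:2],bool); box[:320,220:400]=1
dark=w['color'].max(2)<60
z=P[...,2]
h,e=np.histogram(z[box],bins=np.arange(-4,90,2)); print([(int(a),int(b)) for a,b in zip(e,h) if b>60])
n,l,st,ce=cv2.connectedComponentsWithStats((dark&box).astype(np.uint8))
for i in range(1,n):
    if st[i,4]>60:
        q=P[l==i]; print('dark',st[i],ce[i].round(1),'z',np.percentile(q[:,2],[5,50,95]).round(1))
for nm,lo,hi in (('base',5,12),('plate',24,32),('walls',41,48),('tab',74,82)):
    m=box&(z>lo)&(z<hi)
    n,l,st,ce=cv2.connectedComponentsWithStats(cv2.morphologyEx(m.astype(np.uint8),cv2.MORPH_OPEN,np.ones((2,2))))
    for i in range(1,n):
        if st[i,4]>60:
            q=P[l==i]; print(nm,st[i],q.mean(0).round(1),[np.round(x,1) for x in cv2.minAreaRect(q[:,:2].astype(np.float32))])
E
python3 jig.py w1
```

```text
[(-2, 4768), (0, 17658), (2, 1071), (4, 273), (6, 7279), (8, 3690), (10, 133), (12, 86), (14, 95), (16, 1571), (18, 818), (20, 75), (22, 732), (24, 905), (26, 9961), (28, 4475), (30, 110), (32, 109), (34, 103), (36, 105), (38, 114), (40, 153), (42, 1148), (44, 510), (76, 316), (78, 83)]
dark [363  27  12  13  65] [368.4  30.7] z [ 7.2  8.8 21.5]
dark [303  28  46  10 224] [326.   30.7] z [nan nan nan]
dark [291  55  76  60 631] [334.8  67.8] z [nan nan nan]
dark [230 154  26  16 120] [246.4 158.6] z [48.6 67.  76.9]
dark [384 264  16  56 713] [392.1 293.7] z [nan nan nan]
base [ 352   20   33  301 3418] [nan nan nan] [array([ 675.5, -136.3]), array([ 29.5, 357. ]), np.float64(7.2)]
base [ 268   22   23  123 1819] [nan nan nan] [array([565.5, -32.1]), array([ 21.8, 121.3]), np.float64(6.0)]
base [ 304   31   46   24 1046] [nan nan nan] [array([609. ,  11.8]), array([45.5, 26.1]), np.float64(8.2)]
base [ 272  173   22  148 2256] [nan nan nan] [array([ 590.6, -220.5]), array([ 13.9, 198.4]), np.float64(9.6)]
base [ 305  247   38   74 2700] [nan nan nan] [array([ 644.5, -260.6]), array([ 43.9, 106.4]), np.float64(7.0)]
base [391 252  10  13  78] [nan nan nan] [array([ 680.1, -161. ]), array([ 16.5, 150.8]), np.float64(42.1)]
plate [  231    54   143   194 14934] [nan nan nan] [array([ 599.2, -107.6]), array([151.4, 215.5]), np.float64(7.3)]
walls [ 291   54   78   64 1100] [nan nan nan] [array([617. , -28.9]), array([78. , 56.8]), np.float64(8.5)]
walls [348 205   9  42 242] [ 661.5 -169.3   40.2] [array([ 663.3, -175.9]), array([13.2, 63.1]), np.float64(11.0)]
walls [299 206  48  42 374] [nan nan nan] [array([ 623.9, -186.9]), array([29.7, 80.5]), np.float64(51.5)]
tab [227 159  28  17 457] [nan nan nan] [array([ 532.1, -118.2]), array([45.5, 19.4]), np.float64(45.7)]
```

```bash
cat > jig2.py <<'E'
from h import *
import sys
w=load(sys.argv[1]); c0=np.array(eval(sys.argv[2])); psi=np.radians(float(sys.argv[3])); P=cloud(w)
ex=np.array([np.cos(psi),np.sin(psi)]); ey=np.array([-ex[1],ex[0]])
Q=P.reshape(-1,3); Q=Q[np.isfinite(Q[:,0])]; L=np.c_[(Q[:,:2]-c0)@ex,(Q[:,:2]-c0)@ey,Q[:,2]]
W=L[(abs(L[:,2]-43.5)<2)&(abs(L[:,0])<50)&(abs(L[:,1])<115)]
print('walls z',np.median(W[:,2]))
for nm,m in dict(wideL=(W[:,0]<-25)&(W[:,1]>47)&(W[:,1]<90),wideR=(W[:,0]>25)&(W[:,1]>47)&(W[:,1]<90),narL=(W[:,0]<-18)&(W[:,1]<-52)&(W[:,1]>-85),narR=(W[:,0]>18)&(W[:,1]<-52)&(W[:,1]>-85),wideEnd=(abs(W[:,0])<25)&(W[:,1]>80),narEnd=(abs(W[:,0])<20)&(W[:,1]<-75)).items():
    q=W[m]; 
    if len(q)<5: print(nm,len(q)); continue
    i=0 if 'End' not in nm else 1; f=np.polyfit(q[:,1-i],q[:,i],1)
    print(nm,len(q),'pct',np.percentile(q[:,i],[5,50,95]).round(1),'slope deg',np.degrees(np.arctan(f[0])).round(2),'along',np.percentile(q[:,1-i],[2,98]).round(1))
pl=L[(abs(L[:,2]-28)<3)&(abs(L[:,0])<48)&(abs(L[:,1])<120)]; print('plate x',np.percentile(pl[:,0],[.5,99.5]).round(1),'y',np.percentile(pl[:,1],[.5,99.5]).round(1),'z',np.median(pl[:,2]))
tb=L[(L[:,2]>74)&(L[:,2]<81)&(L[:,0]<-60)&(L[:,0]>-115)&(abs(L[:,1])<40)]
if len(tb): print('tab',len(tb),np.percentile(tb[:,0],[2,50,98]).round(1),np.percentile(tb[:,1],[2,50,98]).round(1),np.median(tb[:,2]))
E
python3 jig2.py w1 '[625,-103]' 7.2
```

```text
walls z 43.555484612925085
wideL 297 pct [-38.5 -35.7 -32.8] slope deg -0.73 along [48.5 89.1]
wideR 296 pct [29.3 31.9 34.8] slope deg -0.25 along [47.4 89.4]
narL 143 pct [-31.9 -29.7 -27.5] slope deg 0.49 along [-84.4 -52.7]
narR 162 pct [23.5 26.  28.8] slope deg -0.5 along [-84.3 -52.6]
wideEnd 245 pct [ 99.  100.7 102.6] slope deg -0.4 along [-24.1  23.7]
narEnd 141 pct [-91.5 -89.2 -87.6] slope deg 0.01 along [-19.7  18.9]
plate x [-46.4  42.8] y [-96.2 102.2] z 27.632277569353676
tab 457 [-99.5 -87.1 -75.3] [-4.2  3.6 10.7] 77.22868040000441
```

Call:
send_rows(series="0 0 0 0.09 0.0147 0 1;0 0 0 0.09 0.0147 0 1;0 0 0 0.09 0.0147 0 1;0 0 0 0.09 0.0147 0 1;0 0 0 0.09 0.0147 0 1;0 0 0 0.09 0.0147 0 1;0 0 0 0.09 0.0147 0 1;0 0 0 0.09 0.0147 0 1;0 0 0 0.09 0.0147 0 1;0 0 0.18 0 0 0.02 1;0 0 0.18 0 0 0.02 1;0 0 0.18 0 0 0 1")

```text
t: 4.45
position: [602.4, 284.6, 236.1]
ee_rot: [-0.0, 0.81, 0.586, -0.001]
force: [0.2, -0.1, -0.2]
finger_gap: 85.8
gripper_force: 0.0
```

Call:
send_rows(series="0 0 0 0 0 0 1;0 0 0 0 0 0 1;0 0 0 0 0 0 1")

```text
t: 4.82
position: [603.3, 284.6, 237.6]
ee_rot: [-0.0, 0.808, 0.589, 0.0]
force: [-0.2, -0.1, 0.0]
finger_gap: 85.6
gripper_force: 0.0
```

```bash
cat > hs.py <<'E'
from h import *
import sys
w=load(sys.argv[1]); P=cloud(w); hsv=cv2.cvtColor(w['color'],cv2.COLOR_RGB2HSV)
g0=np.array([590,237.])  # rough pad
near=np.linalg.norm(P[...,:2]-g0,axis=2)<12
br=near&(hsv[...,1]>90)&(hsv[...,2]>120)&(hsv[...,0]<35)
v,u=np.nonzero(br); print('pad px',len(u),u.mean(),v.mean(),'plane46.6',plane(w,[[u.mean(),v.mean()]],46.6).round(1),'depth',np.nanmean(P[br],0).round(1))
psi=np.radians(-17.9); c0=np.array([597.8,263.5]); ex=np.array([np.cos(psi),np.sin(psi)]); ey=np.array([-ex[1],ex[0]])
Q=P.reshape(-1,3); C=w['color'].reshape(-1,3); L=np.c_[(Q[:,:2]-c0)@ex,(Q[:,:2]-c0)@ey,Q[:,2]]
m=(C.min(1)>150)&(abs(L[:,0])<45)&(abs(L[:,1])<110)
bar=L[m&(L[:,2]>42)&(L[:,2]<50)&(L[:,1]>-40)&(L[:,1]<35)]
b=[]
for y in np.arange(-38,35,4):
    q=bar[abs(bar[:,1]-y)<2]; b.append((y,np.percentile(q[:,0],3),np.percentile(q[:,0],97)))
b=np.array(b); print('bar mid',((b[:,1]+b[:,2])/2).mean().round(2),'width',(b[:,2]-b[:,1]).mean().round(1),'slope deg',np.degrees(np.polyfit(b[:,0],(b[:,1]+b[:,2])/2,1)[0]).round(2),'z',np.median(bar[:,2]).round(1))
top=L[m&(L[:,2]>40)]; print('y ext z>40',np.percentile(top[:,1],[.5,99.5]).round(1)); 
top=L[m&(L[:,2]>5)]; print('y ext all',np.percentile(top[:,1],[.5,99.5]).round(1),'n',len(top))
E
python3 - <<'E'
from h import *
w=snap('wrist','w2'); plan([597.8,263.5,120],72.1)
E
python3 hs.py w2
```

```text
t 4.875 pos [603.3 284.6 237.5] yaw 72.14 tilt [0.02 0.01] F [-0.1 -0.5 -0.4] gap 85.5
turn [ 0.0003 -0.0004  0.001 ] then shift [-0.0435  0.0025  0.2351] | shift before turn [-0.0435  0.0025  0.2351] mm 119.5
pad px 154 286.512987012987 233.2077922077922 plane46.6 [[589.3 234.9  46.6]] depth [589.2 234.8  46.2]
bar mid 0.65 width 25.5 slope deg 0.42 z 45.4
y ext z>40 [-85.4  82.7]
y ext all [-85.3  89. ] n 5699
```

Call:
send_rows(series="0 0 0.007 -0.0472 0.0041 0 1;0 0 0 0 0 0.1 1;0 0 0 0 0 0.1 1;0 0 0 0 0 0.1 1;0 0 0 0 0 0.06 1;0 0 0 0 0 0.04 1;0 0 0 0 0 0.02 1;0 0 0 0 0 0 1;0 0 0 0 0 0 1")

```text
t: 6.0
position: [598.8, 261.8, 28.6]
ee_rot: [0.0, 0.81, 0.586, 0.001]
force: [0.7, 0.4, -0.1]
finger_gap: 85.6
gripper_force: 0.0
```

Call:
send_rows(series="0 0 0 0 0 0 0.5;0 0 0 0 0 0 0.3;0 0 0 0 0 0 0.2;0 0 0 0 0 0 0.2;0 0 0 0 0 0 0.2;0 0 0 0 0 0 0.2;0 0 0 0 0 0 0.2;0 0 0 0 0 0 0.2", force=40)

```text
t: 7.0
position: [598.1, 261.7, 27.8]
ee_rot: [0.0, 0.81, 0.586, 0.0]
force: [-1.5, -0.3, 4.9]
finger_gap: 29.2
gripper_force: 41.0
```

Call:
send_rows(series="0 0 0 0 0 -0.03 0.2;0 0 0 0 0 -0.07 0.2;0 0 0 0 0 -0.08 0.2;0 0 0 0 0 -0.064 0.2;0 0 -0.1 0 0 0 0.2;0 0 -0.18 0 0 0 0.2;0 0 -0.18 0 0 0 0.2;0 0 -0.105 0 0 0 0.2;0 0 0 0 0 0 0.2")

```text
t: 8.12
position: [597.6, 261.4, 149.7]
ee_rot: [-0.0, 0.662, 0.75, -0.0]
force: [-0.1, 0.8, -0.8]
finger_gap: 29.5
gripper_force: 40.2
```

Call:
send_rows(series="0 0 0 -0.04 -0.002 0 0.2;0 0 0 -0.08 -0.005 0 0.2;0 0 0 -0.08 -0.005 0 0.2;0 0 0 -0.08 -0.005 0 0.2;0 0 0 -0.08 -0.005 0 0.2;0 0 0 -0.08 -0.005 0 0.2;0 0 0 -0.08 -0.005 0 0.2;0 0 0 -0.08 -0.005 0 0.2;0 0 0 -0.08 -0.005 0 0.2;0 0 0 -0.04 0 0 0.2;0 0 0 0 0 0 0.2;0 0 0 0 0 0 0.2")

```text
t: 9.62
position: [621.8, -97.4, 149.2]
ee_rot: [-0.001, 0.661, 0.75, 0.0]
force: [0.2, 0.7, -1.8]
finger_gap: 29.3
gripper_force: 40.2
```

Run:
```python
from h import *
plan([622.8,-100.5,100],97.2); w=snap('wrist','w3'); save('w3',w['color'])
P=cloud(w); hsv=cv2.cvtColor(w['color'],cv2.COLOR_RGB2HSV); o=observe()
d=P-o['position']
br=(hsv[...,1]>90)&(hsv[...,2]>120)&(hsv[...,0]<35)&(np.linalg.norm(d[...,:2],axis=2)<60)&(d[...,2]>-30)
v,u=np.nonzero(br); print(len(u),u.mean() if len(u) else 0,v.mean() if len(v) else 0,np.nanmean(P[br],0))
```

```text
t 9.625 pos [621.8 -97.4 149.2] yaw 97.2 tilt [-0.04  0.05] F [ 0.2  0.7 -1.8] gap 29.3
turn [-0.0007 -0.0013  0.    ] then shift [-0.0065  0.0012  0.0983] | shift before turn [-0.0066  0.0013  0.0983] mm 49.3
74 275.64864864864865 349.2027027027027 [ 619.98164493 -112.1554573   175.83763414]
```

View pics/w3.png

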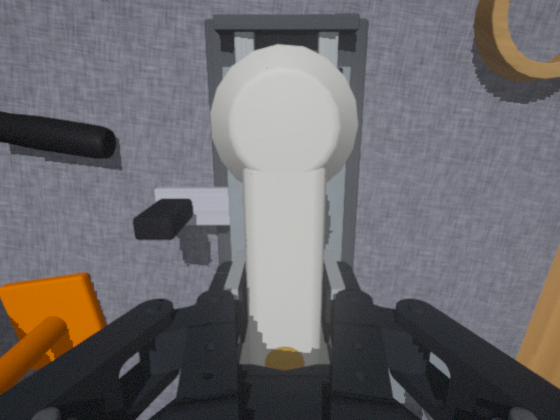

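The handset is held squarely with its round end at (284,118), over the wide pocket side. I'll do a quick in-hand check of its offset to the tool.

```bash
python3 - <<'E'
from h import *
w=load('w3'); o=observe(); Y=np.radians(97.2); T=np.array([[np.cos(Y),np.sin(Y),0],[np.sin(Y),-np.cos(Y),0],[0,0,-1]])
P=cloud(w); L=(P-o['position'])@T; L[...,2]*=-1
m=(w['color'].min(2)>140)&(P[...,2]>120)
q=L[m]; print('z pct',np.percentile(q[:,2],[2,50,98]).round(1))
m=m.astype(np.uint8); m[240:]=0; m[:, :200]=0; m[:,370:]=0
cs=max(cv2.findContours(m,cv2.RETR_EXTERNAL,cv2.CHAIN_APPROX_NONE)[0],key=cv2.contourArea)[:,0]
cs=cs[cs[:,1]<150]
p=(plane(w,cs,o['position'][2]-27.8+30)-o['position'])@T
A=np.c_[2*p[:,:2],np.ones(len(p))]; s=np.linalg.lstsq(A,(p[:,:2]**2).sum(1),rcond=None)[0]; print('circle in tool',s[:2].round(1),'r',np.sqrt(s[2]+s[:2]@s[:2]).round(1))
b=L[(m>0)&(L[...,1]>-20)&(L[...,1]<20)&(L[...,0]>5)&(L[...,0]<30)&(L[...,2]>15)]
print('bar mid y',np.percentile(b[:,1],[2,98]).round(1), 'z',np.median(b[:,2]).round(1))
E
python3 jig2.py w3 '[622.8,-100.5]' 7.2
```

```text
z pct [ 4.5 17.6 19.1]
circle in tool [66.8 -1.5] r 25.5
bar mid y [-14.5  12.3] z 17.7
walls z 43.300871829377314
wideL 0
wideR 0
narL 0
narR 0
wideEnd 0
narEnd 0
plate x [-47.7  44.9] y [-43.4 102. ] z 27.61369394106876
tab 951 [-97.9 -85.3 -73.2] [-6.7  1.2  7.9] 77.24747398324365
```

Call:
send_rows(series="0 0 0 -0.0064 0.0024 0 0.2;0 0 0 0 0 0.04 0.2;0 0 0 0 0 0.05 0.2;0 0 0 0 0 0.03 0.2;0 0 0 0 0 0.0184 0.2;0 0 0 0 0 0 0.2;0 0 0 0 0 0 0.2")

```text
t: 10.55
position: [624.5, -101.4, 80.8]
ee_rot: [0.001, 0.661, 0.75, 0.0]
force: [1.1, 1.4, -1.5]
finger_gap: 29.5
gripper_force: 40.2
```

```bash
python3 - <<'E'
from h import *
plan([623.4,-100.4,80],97.2); w=snap('wrist','w4')
s=snap('side','s4')
a=cv2.resize(w['color'][0:300,150:430],(560,600)); b=cv2.resize(s['color'][150:250,230:330],(240,240),interpolation=cv2.INTER_CUBIC)
save('w4',np.hstack([a,np.vstack([b,np.zeros((360,240,3),np.uint8)])]))
E
python3 jig2.py w4 '[622.8,-100.5]' 7.2
```

```text
t 10.55 pos [ 624.5 -101.4   80.8] yaw 97.21 tilt [ 0.07 -0.01] F [ 1.1  1.4 -1.5] gap 29.5
turn [0.0016 0.0005 0.0003] then shift [ 0.0023 -0.0018  0.0017] | shift before turn [ 0.0023 -0.0018  0.0017] mm 1.7
walls z 43.62760409628096
wideL 751 pct [-36.7 -34.9 -31.5] slope deg 2.73 along [47.8 89.3]
wideR 540 pct [31.3 34.8 36.6] slope deg -3.82 along [47.8 89.6]
narL 87 pct [-27.6 -26.4 -25.1] slope deg 4.86 along [-77.3 -63.5]
narR 93 pct [26.1 27.9 29.1] slope deg -6.94 along [-77.6 -63.3]
wideEnd 867 pct [95.9 97.9 99.4] slope deg 0.07 along [-24.3  24.2]
narEnd 0
plate x [-47.4  44.7] y [-26.5 101.1] z 27.665022326111682
tab 1945 [-97.5 -85.  -73.6] [-7.   1.1  7.6] 77.34327875001614
```

View pics/w4.png

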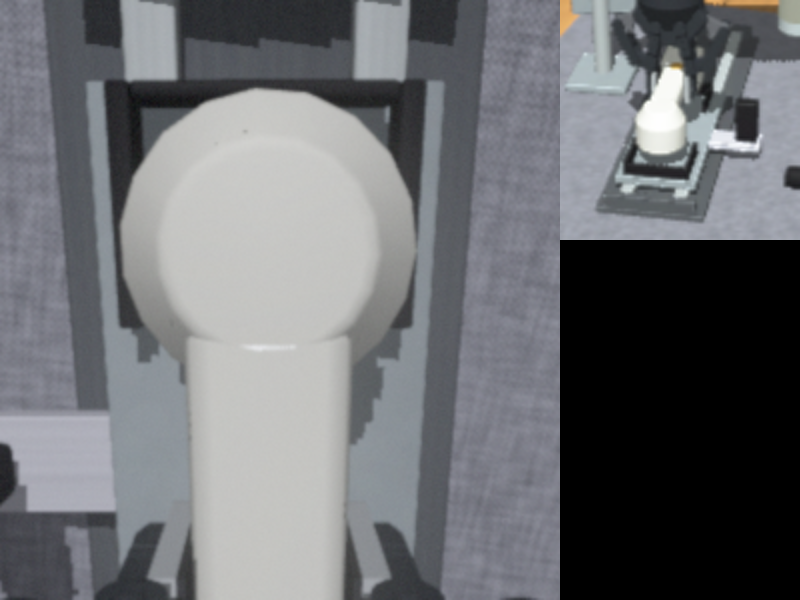

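```bash
cat > ih.py <<'E'
from h import *
w=load('w4'); p0=np.array([624.5,-101.4,80.8]); Y=np.radians(97.2); T=np.array([[np.cos(Y),np.sin(Y),0],[np.sin(Y),-np.cos(Y),0],[0,0,-1]])
P=cloud(w); L=(P-p0)@T; L[...,2]*=-1   # tool x, tool y, height over TCP
z=L[...,2]
rim=(z>-5)&(z<25)&(L[...,0]>36)&(abs(L[...,1])<40)
m=cv2.morphologyEx(rim.astype(np.uint8),cv2.MORPH_OPEN,np.ones((3,3)))
q=L[m>0]; print('cup pts',len(q),'z',np.percentile(q[:,2],[1,50,99]).round(1),'y range',np.percentile(q[:,1],[.3,99.7]).round(1),'x max',np.percentile(q[:,0],99.7).round(1))
f=q[q[:,2]>16.5]; f=f[f[:,0]>55]; print('flat top y',np.percentile(f[:,1],[1,99]).round(1),'x max',f[:,0].max().round(1))
W=L[abs(P[...,2]-43.5)<1.8]
for nm,k in dict(L=(W[:,1]<-28)&(W[:,1]>-42),R=(W[:,1]>28)&(W[:,1]<42)).items():
    a=W[k&(W[:,0]>80)&(W[:,0]<98)]; print(nm,len(a),np.percentile(a[:,1],[2,50,98]).round(1))
a=W[(abs(W[:,1])<30)&(W[:,0]>85)&(W[:,0]<110)]; print('end',len(a),np.percentile(a[:,0],[2,50,98]).round(1))
E
python3 ih.py
```

```text
cup pts 19059 z [ 2.5 17.4 19.2] y range [-27.3  25.1] x max 91.3
flat top y [-18.4  16.2] x max 84.4
L 574 [-38.4 -35.1 -29.8]
R 537 [29.2 31.9 34.9]
end 1129 [ 89.8  98.8 100.6]
```

Call:
send_rows(series="0 0 0 0 0 0.01 0.2;0 0 0 0 0 0.01 0.2;0 0 0 0 0 0.008 0.2;0 0 0 0 0 0.006 0.2;0 0 0 0 0 0 0.2")

```text
t: 11.28
position: [623.5, -101.2, 62.7]
ee_rot: [-0.0, 0.661, 0.75, -0.0]
force: [-0.3, 0.3, -0.6]
finger_gap: 29.5
gripper_force: 40.2
```

Call:
send_rows(series="0 0 0 0 0 0.005 0.2;0 0 0 0 0 0.004 0.2;0 0 0 0 0 0.003 0.2;0 0 0 0 0 0 0.2;0 0 0 0 0 0 0.2")

```text
t: 11.9
position: [623.8, -101.3, 57.2]
ee_rot: [0.0, 0.661, 0.75, 0.0]
force: [0.3, -0.4, -1.3]
finger_gap: 29.5
gripper_force: 40.2
```

Call:
send_rows(series="0 0 0 0 0 0.002 0.2;0 0 0 0 0 0.001 0.2;0 0 0 0 0 0 0.2;0 0 0 0 0 0 0.2")

```text
t: 12.4
position: [623.8, -101.3, 55.8]
ee_rot: [0.0, 0.661, 0.75, 0.0]
force: [-0.5, 0.3, 1.6]
finger_gap: 29.2
gripper_force: 40.4
```

Call:
send_rows(series="0 0 0 0 0 0.001 0.2;0 0 0 0 0 0 0.2;0 0 0 0 0 0 0.45;0 0 0 0 0 0 0.6;0 0 0 0 0 0 0.8;0 0 0 0 0 0 0.8;0 0 0 0 0 0 0.8;0 0 0 0 0 0 0.8")

```text
t: 13.4
position: [623.8, -101.3, 55.1]
ee_rot: [-0.0, 0.661, 0.75, 0.0]
force: [0.9, 0.3, -0.3]
finger_gap: 68.2
gripper_force: 0.0
```

Call:
send_rows(series="0 0 0 0 0 -0.04 0.8;0 0 0 0 0 -0.08 0.8;0 0 0 0 0 -0.1 0.8;0 0 0 0 0 -0.1 0.8;0 0 0 0 0 -0.03 0.8;0 0 0 0 0 0 0.8;0 0 0 0 0 0 0.8")

```text
t: 14.28
position: [622.6, -101.0, 228.1]
ee_rot: [-0.002, 0.661, 0.75, -0.001]
force: [-0.0, -0.1, -0.9]
finger_gap: 68.5
gripper_force: 0.0
```

Run:
```python
from h import *
plan([623,-80,240],97.2); w=snap('wrist','w5'); save('w5',w['color']); s=snap('side','s5'); t=snap('top','t5')
P=cloud(w); psi=np.radians(7.2); ex=np.array([np.cos(psi),np.sin(psi)]); ey=np.array([-ex[1],ex[0]]); c0=[622.8,-100.5]
L=np.dstack([(P[...,:2]-c0)@ex,(P[...,:2]-c0)@ey,P[...,2]]); wh=w['color'].min(2)>140
q=L[wh&(L[...,2]>60)&(abs(L[...,0])<40)&(abs(L[...,1])<100)]
for nm,a,b in (('sq',-84,-50),('bar-',-40,-10),('bar+',10,35),('cup',50,80)):
    k=q[(q[:,1]>a)&(q[:,1]<b)&(q[:,2]>70)]; print(nm,len(k),'z',np.median(k[:,2]).round(1),'x',np.percentile(k[:,0],[2,98]).round(1))
print('y ext',np.percentile(q[:,1],[.3,99.7]).round(1))
hsv=cv2.cvtColor(w['color'],cv2.COLOR_RGB2HSV); br=(hsv[...,1]>90)&(hsv[...,2]>120)&(hsv[...,0]<35)&(abs(L[...,0])<25)&(abs(L[...,1]+28)<25)
v,u=np.nonzero(br); print('pad',len(u),u.mean(),v.mean(),plane(w,[[u.mean(),v.mean()]],74.6).round(1),np.nanmean(P[br],0).round(1),np.nanmean(L[br],0).round(1))
```

```text
t 14.275 pos [ 622.6 -101.   228.1] yaw 97.21 tilt [-0.19  0.06] F [-0.  -0.1 -0.9] gap 68.5
turn [-0.004  -0.0018  0.0002] then shift [ 0.0415  0.0061 -0.0238] | shift before turn [ 0.0415  0.0061 -0.0237] mm 24.1
sq 1465 z 72.5 x [-19.7  20.3]
bar- 802 z 73.4 x [-13.5  14.4]
bar+ 1131 z 73.6 x [-39.   38.1]
cup 1627 z 73.5 x [-18.1  18.1]
y ext [-85.8  88.5]
pad 204 286.15686274509807 224.31372549019608 [[ 626.6 -129.2   74.6]] [ 626.6 -129.3   74.3] [  0.1 -29.   74.3]
```

View pics/w5.png

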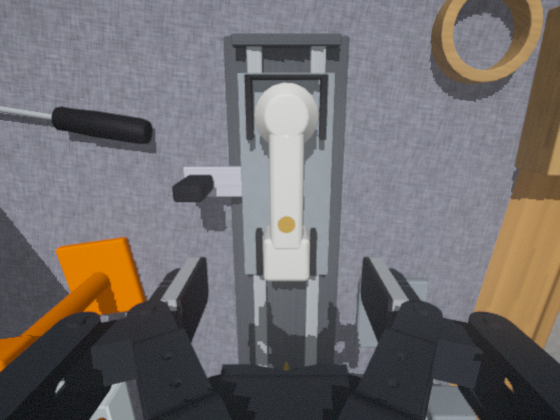

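The handset is seated level, with tops at 72.5–73.6 mm, the pad at (286,224) and the round end in the wide pocket. The probe's brass shows at (286,365), half hidden by the palm. I'll move to see the tip better and map the orange stand's clearance.

Call:
send_rows(series="0 0 0 -0.04 0 -0.01 0.8;0 0 0 -0.06 0 -0.01 0.8;0 0 0 -0.06 0 0 0.8;0 0 0 0 0 0 0.8;0 0 0 0 0 0 0.8")

```text
t: 15.05
position: [633.6, -181.1, 239.8]
ee_rot: [-0.0, 0.662, 0.75, 0.0]
force: [-0.4, -0.5, 0.1]
finger_gap: 68.5
gripper_force: 0.0
```

Run:
```python
from h import *
plan([623,-80,240],97.2); w=snap('wrist','w6'); a=w['color'].copy(); save('w6',a)
psi=np.radians(7.2); ex=np.array([np.cos(psi),np.sin(psi)]); ey=np.array([-ex[1],ex[0]]); c0=np.array([622.8,-100.5])
for f in ('w5','w6'):
    c=load(f); P=cloud(c); hsv=cv2.cvtColor(c['color'],cv2.COLOR_RGB2HSV)
    m=(hsv[...,1]>80)&(hsv[...,2]>80)&(hsv[...,0]<35)&(P[...,1]<-140)&(P[...,0]>600)&(P[...,0]<690)
    n,l,st,ce=cv2.connectedComponentsWithStats(m.astype(np.uint8))
    for i in range(1,n):
        if st[i,4]>3:
            q=P[l==i]; print(f,st[i],ce[i].round(1),np.nanmedian(q,0).round(1),np.nanmin(q,0).round(1))
for f in ('t5','s5'):
    c=load(f); P=cloud(c); hsv=cv2.cvtColor(c['color'],cv2.COLOR_RGB2HSV)
    m=(hsv[...,1]>180)&(hsv[...,2]>120)&(hsv[...,0]<14)&(P[...,0]>350)&(P[...,0]<600)&(P[...,1]<-150)&(P[...,1]>-330)
    for lo,hi in ((0,20),(50,130),(140,215)):
        q=P[m&(P[...,2]>lo)&(P[...,2]<hi)]
        if len(q): L=(q[:,:2]-c0)@np.c_[ex,ey]; print(f,lo,len(q),'xyz',np.nanpercentile(q,[2,98],axis=0).round(0).tolist(),'local',np.percentile(L,[2,98],axis=0).round(0).tolist())
```

```text
t 15.05 pos [ 633.6 -181.1  239.8] yaw 97.16 tilt [-0.03  0.04] F [-0.4 -0.5  0.1] gap 68.5
turn [-0.0006 -0.001  -0.0009] then shift [ 0.2032  0.0043 -0.0003] | shift before turn [ 2.032e-01  4.100e-03 -2.000e-04] mm 101.6
w5 [284 363   5   7  23] [285.7 366.3] [ 643.3 -262.2   95.7] [ 641.3 -264.5   89.9]
w6 [281 281   8  10  54] [284.6 286.4] [ 642.8 -259.9  106.8] [ 639.3 -262.5   91.5]
t5 0 14 xyz [[400.0, -290.0, 9.0], [447.0, -243.0, 16.0]] local [[-243.0, -161.0], [-196.0, -116.0]]
t5 50 14 xyz [[419.0, -236.0, 65.0], [432.0, -232.0, 98.0]] local [[-219.0, -109.0], [-206.0, -106.0]]
t5 140 56 xyz [[405.0, -254.0, 144.0], [445.0, -223.0, 180.0]] local [[-233.0, -126.0], [-194.0, -98.0]]
s5 0 16 xyz [[398.0, -295.0, 3.0], [467.0, -189.0, 13.0]] local [[-246.0, -166.0], [-172.0, -66.0]]
s5 50 25 xyz [[417.0, -245.0, 53.0], [436.0, -231.0, 129.0]] local [[-222.0, -117.0], [-202.0, -106.0]]
s5 140 24 xyz [[358.0, -261.0, 140.0], [418.0, -238.0, 174.0]] local [[-282.0, -127.0], [-221.0, -109.0]]
```

View pics/w6.png

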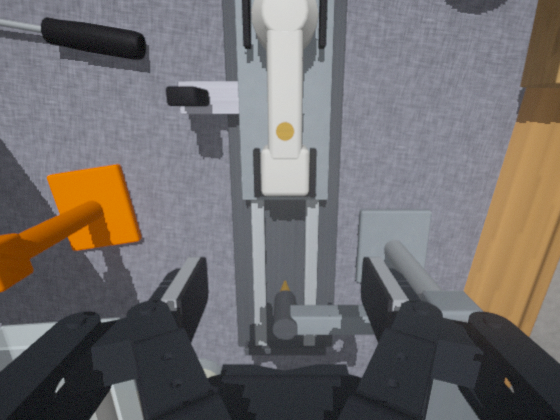

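The tip of the brass cone is at about (284.5,281) and the pad at (285,131). The orange stand stays well clear at local x below −190. Now I'll compute the slide distance.

```bash
python3 - <<'E'
from h import *
psi=np.radians(7.2); ex=np.array([np.cos(psi),np.sin(psi)]); ey=np.array([-ex[1],ex[0]]); c0=np.array([622.8,-100.5]); M=np.c_[ex,ey]
rays=[]
for f,box in (('w5',(355,375,275,298)),('w6',(272,300,272,298))):
    c=load(f); hsv=cv2.cvtColor(c['color'],cv2.COLOR_RGB2HSV); P=cloud(c)
    y0,y1,x0,x1=box; m=np.zeros(hsv.shape[:2],bool); m[y0:y1,x0:x1]=((hsv[...,1]>60)&(hsv[...,0]<35)&(hsv[...,2]>60))[y0:y1,x0:x1]
    v,u=np.nonzero(m); vt=v.min(); ut=u[v<=vt+1].mean(); 
    t=plane(c,[[ut,vt-.3]],89)[0]; rays.append(ray(c,[[ut,vt-.3]]))
    L=np.dstack([(P[...,:2]-c0)@M,P[...,2]]); br=(hsv[...,1]>90)&(hsv[...,2]>120)&(hsv[...,0]<35)&(abs(L[...,0])<25)&(abs(L[...,1]+28)<25)
    v,u=np.nonzero(br); p=plane(c,[[u.mean(),v.mean()]],74.6)[0]
    print(f,'tip px',ut,vt,'tip local',((t[:2]-c0)@M).round(1),'pad local',((p[:2]-c0)@M).round(1),'diff',((t-p)[:2]@M).round(1))
(a,d),(b,e)=rays; A=np.array([d[0],-e[0]]).T; x=np.linalg.lstsq(A,b-a,rcond=None)[0]; print('tri tip',(a+x[0]*d[0]).round(1),(b+x[1]*e[0]).round(1))
tab=c0-86*ex; print('tab',tab.round(1)); plan([tab[0],tab[1],200],7.2)
E
python3 jig2.py w6 '[622.8,-100.5]' 7.2 | tail -2
```

```text
w5 tip px 285.8 362 tip local [-1.000e-01 -1.638e+02] pad local [  0.1 -28.9] diff [  -0.3 -134.9]
w6 tip px 284.5 281 tip local [  -0.2 -164.4] pad local [  0.1 -29. ] diff [  -0.2 -135.4]
tri tip [ 643.4 -264.6   87.2] [ 643.4 -264.6   87.2]
tab [ 537.5 -111.3]
t 15.1 pos [ 633.6 -180.5  239.9] yaw 97.2 tilt [-0.03  0.04] F [0.7 1.  0.9] gap 68.2
turn [-1.2e-03 -3.0e-04  2.0e+00] then shift [-0.1734 -0.1615  0.0798] | shift before turn [ 0.1614 -0.1734  0.08  ] mm 125.0
plate x [-46.7  45. ] y [-100.9   81.9] z 27.676511626033857
tab 624 [-98.  -85.3 -73.1] [-7.6  0.3  7.4] 77.31160556561062
```

Call:
send_rows(series="0 0 0.2 0 0 0 0.9;0 0 0.225 0 0 0 0.9;0 0 0.225 0 0 0 0.9;0 0 0.225 0 0 0 0.9;0 0 0.225 0 0 0 0.9;0 0 0.225 0 0 0 0.9;0 0 0.225 0 0 0 0.9;0 0 0.225 0 0 0 0.9;0 0 0.225 0 0 0 0.9;0 0 0 0 0 0 0.9")

```text
t: 16.35
position: [633.7, -179.8, 240.1]
ee_rot: [-0.0, 0.998, 0.064, -0.0]
force: [-0.0, 0.2, 0.2]
finger_gap: 76.7
gripper_force: 0.0
```

Call:
send_rows(series="0 0 0 -0.058 -0.054 0.027 0.9;0 0 0 -0.058 -0.054 0.027 0.9;0 0 0 -0.058 -0.054 0.027 0.9;0 0 0 0 0 0 0.9;0 0 0 0 0 0 0.9")

```text
t: 16.98
position: [538.3, -111.3, 200.2]
ee_rot: [0.0, 0.998, 0.064, 0.001]
force: [0.4, -0.1, 0.5]
finger_gap: 76.8
gripper_force: 0.0
```

Run:
```python
from h import *
plan([537.5,-111.2,55],7.2); w=snap('wrist','w7')
psi=np.radians(7.2); ex=np.array([np.cos(psi),np.sin(psi)]); ey=np.array([-ex[1],ex[0]]); c0=np.array([622.8,-100.5]); M=np.c_[ex,ey]
P=cloud(w); L=np.dstack([(P[...,:2]-c0)@M,P[...,2]]); q=L[(L[...,2]>74)&(L[...,2]<81)&(L[...,0]<-60)&(L[...,0]>-115)&(abs(L[...,1])<40)]
print('tab',len(q),np.percentile(q,[2,50,98],axis=0).round(1).tolist())
```

```text
t 16.975 pos [ 538.3 -111.3  200.2] yaw 7.38 tilt [ 0.09 -0.03] F [ 0.4 -0.1  0.5] gap 76.8
turn [ 0.001 -0.002  0.004] then shift [-0.0015 -0.0004  0.2904] | shift before turn [-0.0019 -0.0006  0.2904] mm 145.2
tab 623 [[-97.2, -7.8, 74.4], [-84.6, -0.6, 77.2], [-73.2, 7.3, 78.8]]
```

Call:
send_rows(series="0 0 0 0 0 0.07 0.9;0 0 0 0 0 0.09 0.9;0 0 0 0 0 0.06 0.9;0 0 0 0 0 0.04 0.9;0 0 0 0 0 0.02 0.9;0 0 0 0 0 0.01 0.9;0 0 0 0 0 0 0.9")

```text
t: 17.9
position: [538.0, -111.5, 55.0]
ee_rot: [0.0, 0.998, 0.063, 0.0]
force: [0.0, -0.3, -0.2]
finger_gap: 76.9
gripper_force: 0.0
```

Call:
send_rows(series="0 0 0 0 0 0 0.5;0 0 0 0 0 0 0.3;0 0 0 0 0 0 0.1;0 0 0 0 0 0 0.1;0 0 0 0 0 0 0.1;0 0 0 0 0 0 0.1;0 0 0 0 0 0 0.1;0 0 0 0 0 0 0.1", force=30)

```text
t: 18.9
position: [537.5, -111.2, 55.0]
ee_rot: [-0.0, 0.998, 0.063, 0.0]
force: [-1.3, 1.1, 6.8]
finger_gap: 15.6
gripper_force: 32.7
```

Call:
send_rows(series="0 0 0 0 0.01 0 0.1;0 0 0 0 0.02 0 0.1;0 0 0 0 0.025 0 0.1;0 0 0 0 0.025 0 0.1;0 0 0 0 0.025 0 0.1;0 0 0 0 0.01 0 0.1;0 0 0 0 0 0 0.1")

```text
t: 19.77
position: [544.9, -169.2, 55.0]
ee_rot: [0.0, 0.998, 0.063, 0.0]
force: [-2.0, -2.0, 5.8]
finger_gap: 15.5
gripper_force: 32.7
```

Call:
send_rows(series="0 0 0 0 0.015 0 0.1;0 0 0 0 0.025 0 0.1;0 0 0 0 0.025 0 0.1;0 0 0 0 0.025 0 0.1;0 0 0 0 0.025 0 0.1;0 0 0 0 0.015 0 0.1;0 0 0 0 0.005 0 0.1;0 0 0 0 0 0 0.1;0 0 0 0 0 0 0.1")

```text
t: 20.9
position: [553.4, -235.7, 55.0]
ee_rot: [0.0, 0.998, 0.063, 0.0]
force: [-1.1, 0.0, 5.7]
finger_gap: 15.4
gripper_force: 32.8
```

Run:
```python
from h import *
psi=np.radians(7.2); ex=np.array([np.cos(psi),np.sin(psi)]); ey=np.array([-ex[1],ex[0]]); c0=np.array([622.8,-100.5]); M=np.c_[ex,ey]
o=observe(); print('tcp local',((o['position'][:2]-c0)@M).round(1)); plan([0,0,0])
w=snap('wrist','w8'); s=snap('side','s8')
a=cv2.resize(w['color'],(480,360)); p=proj(s,[[643.4,-264.6,85]])[0].astype(int); print(p)
b=s['color'][p[1]-20:p[1]+25,p[0]-20:p[0]+20]; b=cv2.resize(b,(320,360),interpolation=cv2.INTER_CUBIC); save('w8',np.hstack([a,b]))
```

```text
tcp local [ -85.8 -125.4]
t 20.9 pos [ 553.4 -235.7   55. ] yaw 7.22 tilt [ 0.04 -0.04] F [-1.1  0.   5.7] gap 15.4
turn [ 0.0009 -0.0007 -0.    ] then shift [-1.0388 -0.6067  0.11  ] | shift before turn [-1.0388 -0.6068  0.109 ] mm 604.0
[287 159]
```

View pics/w8.png

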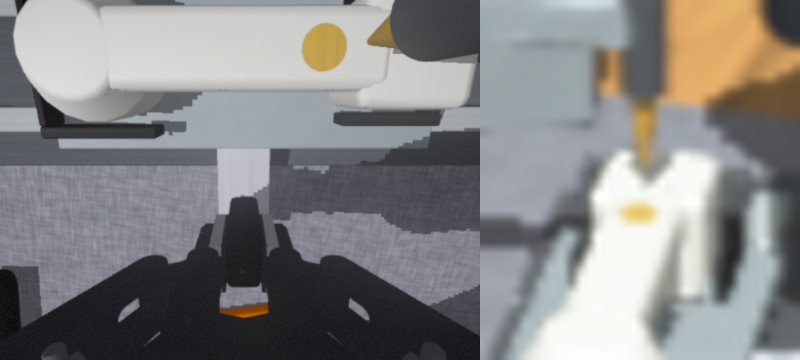

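The wrist view shows the pad at (324,47) and the tip at (368,42) in the half-size picture, so about 10 mm remain. Both are visible, so I'll measure the remainder.

```bash
cat > rem.py <<'E'
from h import *
import sys
c=load(sys.argv[1]); psi=np.radians(7.2); ex=np.array([np.cos(psi),np.sin(psi)]); ey=np.array([-ex[1],ex[0]]); c0=np.array([622.8,-100.5]); M=np.c_[ex,ey]
hsv=cv2.cvtColor(c['color'],cv2.COLOR_RGB2HSV); m=((hsv[...,1]>90)&(hsv[...,0]<35)&(hsv[...,2]>60)).astype(np.uint8); m[120:]=0
n,l,st,ce=cv2.connectedComponentsWithStats(m)
for i in range(1,n):
    if st[i,4]>30:
        v,u=np.nonzero(l==i); k=u<=u.min()+0
        pc=(plane(c,[ce[i]],74.6)[0,:2]-c0)@M
        pt=(plane(c,[[u.min()-.3,v[k].mean()]],89)[0,:2]-c0)@M
        e=(plane(c,[[u.min()-.5,ce[i][1]],[u.max()+.5,ce[i][1]]],74.6)[:,:2]-c0)@M
        print(st[i],ce[i].round(1),'as pad',pc.round(1),'edges',e[:,1].round(1),'as tip px',u.min(),v[k].mean(),pt.round(1))
E
python3 rem.py w8
```

```text
[429  19  35  37 629] [446.4  41.5] as pad [   3.8 -175. ] edges [-169.6 -180.2] as tip px 429 48.0 [  -0.2 -164.3]
[ 353   27   51   56 2258] [378.1  54.6] as pad [   0.2 -154.7] edges [-146.9 -162.5] as tip px 353 56.5 [  -2.3 -144.3]
```

Call:
send_rows(series="0 0 0 0 0.007 0 0.1;0 0 0 0 0.008 0 0.1;0 0 0 0 0.0044 0 0.1;0 0 0 0 0 0 0.1;0 0 0 0 0 0 0.1")

```text
t: 21.62
position: [554.6, -245.0, 55.0]
ee_rot: [0.0, 0.998, 0.063, 0.0]
force: [-0.2, 0.0, 5.0]
finger_gap: 15.7
gripper_force: 32.9
```

```bash
python3 - <<'E'
from h import *
plan([0,0,0]); w=snap('wrist','w9')
E
python3 rem.py w9
```

```text
t 21.625 pos [ 554.6 -245.    55. ] yaw 7.21 tilt [ 0.03 -0.01] F [-0.2  0.   5. ] gap 15.7
turn [ 0.0003 -0.0007 -0.    ] then shift [-1.0388 -0.6253  0.11  ] | shift before turn [-1.0389 -0.6253  0.1093] mm 608.7
[ 353   27   58   56 2348] [379.   54.1] as pad [   0.4 -164.3] edges [-156.2 -173.9] as tip px 353 56.5 [  -2.3 -153.6]
```

Call:
send_rows(series="0 0 0 0 0 0 0.3;0 0 0 0 0 0 0.45;0 0 0 0 0 0 0.45;0 0 0 0 0 0 0.45;0 0 0 0 0 -0.03 0.45;0 0 0 0 0 -0.06 0.45;0 0 0 0 0 -0.08 0.45;0 0 0 0 0 -0.08 0.45;0 0 0 0 0 -0.08 0.45;0 0 0 0 0 -0.02 0.45;0 0 0 0 0 0 0.45;0 0 0 0 0 0 0.45")

```text
t: 23.18
position: [553.3, -244.3, 228.2]
ee_rot: [-0.001, 0.998, 0.063, -0.001]
force: [0.3, 0.2, -0.3]
finger_gap: 38.5
gripper_force: 0.0
```

Run:
```python
from h import *
plan([0,0,0]); s=snap('side','s10'); t=snap('top','t10'); w=snap('wrist','w10')
b=cv2.resize(s['color'][90:260,200:400],(400,340),interpolation=cv2.INTER_CUBIC); a=cv2.resize(w['color'],(400,300)); a=np.vstack([a,np.zeros((40,400,3),np.uint8)])
save('fin',np.hstack([b,a]))
psi=np.radians(7.2); ex=np.array([np.cos(psi),np.sin(psi)]); ey=np.array([-ex[1],ex[0]]); c0=np.array([622.8,-100.5]); M=np.c_[ex,ey]
P=cloud(w); L=np.dstack([(P[...,:2]-c0)@M,P[...,2]]); q=L[(L[...,2]>74)&(L[...,2]<81)&(L[...,0]<-60)&(L[...,0]>-115)&(abs(L[...,1]+135)<40)]
print('tab',len(q),np.percentile(q,[2,50,98],axis=0).round(1).tolist())
```

```text
t 23.175 pos [ 553.3 -244.3  228.2] yaw 7.21 tilt [-0.13  0.08] F [ 0.3  0.2 -0.3] gap 38.5
turn [-0.0022  0.0027 -0.    ] then shift [-1.0365 -0.6237  0.4564] | shift before turn [-1.0355 -0.6229  0.4597] mm 646.5
tab 516 [[-97.4, -142.7, 74.9], [-84.8, -135.8, 77.3], [-73.1, -128.0, 78.8]]
```

View pics/fin.png

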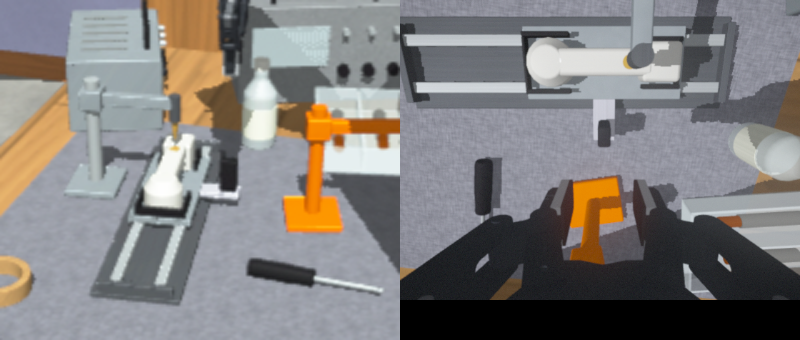

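The tip at (175,145) in the left half stands over the pad, the handset is seated, and the tab has moved 135 mm as planned. The robot is clear of everything.

```bash
python3 -c "
from plant import hand_in; print(hand_in())"
```

```text
the job is handed in; nothing more can be done
None
```

The round-ended handset is seated level in the cradle with its round end in the wide pocket; after I let go of it, the carriage slid 135 mm and the pad centre measures within about 0.5 mm of the probe tip, and I handed the job in at about 23 s.

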